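Set the green filter of a manual filter wheel and lock it

ROBOT

A 6-joint arm with a two-finger parallel gripper is mounted at the origin on a cart in front of the work surface, level with it; the furniture and walls round the work are solid. World frame = base frame: x ahead of the robot, y to its left, z up, the work surface at z = 0. Lengths are in m, angles in rad, forces in N, time in s.
With the tool pointing down it reaches from about 0.3 to 0.875 m from the base axis. Payload 4.2 kg.
Tool frame: the origin (TCP) lies on the mounting face of the last link; the fingertips stand arm.tip_extent ahead of it and the grasp point (between the pads) lies 155 mm ahead of it (arm.tip_extent is the distance from the TCP to the fingertips, in m); z points along the fingers, y is the line along which they close (so a half turn about z gives the same grasp; the last joint's range is limited). The gripper opens to 85 mm and grips with 20 to 120 N. Pads are 22 mm wide; open, the fingers measure 114 mm over their backs; the gripper's body (76 mm by 85 mm) begins 54 mm behind the grasp point. The pads swing forward as they close: fully open they stand 13 mm farther back than shut.
Start: joints at [-1.365, 0.32, 1.565, -0, 1.257, -0.02], TCP at [0.129, -0.56, 0.405] pointing down, gripper open.
Joint ranges: [-3.11, 3.11], [-0.84, 2.01], [0.21, 2.61], [-1.34, 4.49], [0.05, 2.63], [-2.56, 2.56]. Speed limits (rad/s): [2.57, 2.57, 3.14, 3.14, 3.14, 3.14].

INTERFACE

Orientations are given as a unit quaternion [w, x, y, z].
In Python, from cell import arm, read_camera gives the robot as it stands.
- The arm moves only by the shell command python3 -m crank 'ROWS' [FORCE]. ROWS is JSON, a list of rows, each a list of 7 numbers: the gripper command: -1 is fully open, 1 is shut, values between are in proportion, then the shift along the tool's x, y, z in mm, then the turn, a rotation vector about the tool's x, y, z in degrees. In form: [[gripper, tx, ty, tz, wx, wy, wz], ...]. A call has 1 to 8 rows; each row shifts and turns the commanded pose from where the row before left it, along the tool's axes as they then stand; what a row does not reach is not made up. A row lasts 1/12 s, in which the tool goes at most 41.7 mm and 7.16 degrees, less where a joint would pass 70% of its speed; a pose out of reach is approached as far as the arm can. A call is refused whole if a number of a shift passes 41.7 or a number of a turn 7.16, either way. A call with a gripper value outside its range is refused whole. The fingers move at their own pace and stop on an object; FORCE is the grip in N (left out, the last holds). Time passes only in rows, so rows that do not move let the fingers close. It gives the time, the measured TCP pose, the force, the opening and the grip force at its end, in the units of the state.
- arm.get_state(): the state, without advancing time (a new reading comes with each control period).
- read_camera(name): name is "scene" or "top" or "wrist"; returns a dict with "pixels" (420x560x3 uint8, red, green, blue), "camera_matrix" (3x3 intrinsics, pixels), "camera_from_world" (4x4, takes a point from world to camera coordinates). Camera axes: x right, y up, looking along -z (the intrinsics and any distortion apply to the point x, -y, -z); pixel columns grow to the right and rows downward; lengths in m; the calibration is good to about 2 mm. A picture is of the moment at which its call begins. There is no depth.
- arm.sign_off(): hands the job in; it is judged then, once.
The state is a dict: "time_s": time; "joints": joint angles; "dq": joint speeds; "joint_efforts": joint torques, N m; "tool_pos": TCP position; "eef_rot": TCP orientation; "ft_force": force on the tool from outside, world axes, zero at the start; "moment": the same for the moment, N m; "gripper_width": finger opening in m; "gripper_force": force on a finger pad.
Only numpy, scipy, OpenCV 4.12 (cv2) and the standard library are available. Lean on these libraries where they do the work, as an engineer would, in place of code of your own. Each camera call takes 0.05 s, during which the arm holds its last target. There are 200 camera calls.

TASK

Bring the green filter of the filter wheel under the black detector: push the wheel round by its arms with one fingertip, then push the red knob of the lock lever in towards the wheel until the lever is fully home in its notch, and take the hand away. Push lightly, never grip or lift anything, keep off the filter glass and the detector, and leave the other things on the bench where they are.

Things in the scene. Friction and masses are not known exactly. Their poses are not given: they have to be found in the camera images.
- filter_stage: Manual filter wheel on a bright aluminium plate 250 x 200 mm on feet, fixed to the bench (plate top z = 20 mm; plate x -95 to +155, y -80 to +120 mm). Origin on the bench, on the wheel's vertical axis; +x points to the column with the detector at the far end (x 55 to 150, y +-27, up to z = 198 mm), +y to the lock lever's side.
- wheel: Black wheel: hub of 30 mm radius up to z = 105 mm, five arms 72 degrees apart: square bars 12 mm wide, z = 84 to 96 mm, bare from 30 to 62 mm from the axis, each ending in a round filter cell 36 mm across centred at 80 mm. Between the arms is only air down to the brass index disc (58 mm radius, top z = 53 mm): a fingertip lowered there to z = 60 to 80 mm pushes an arm's side.
- wheel_turn (a joint): Wheel angle, rad, counter-clockwise from above positive; 0 (and every full turn, 6.283) is where the green filter is in the beam under the detector; starts 0.75 to 5.53. Counter-clockwise from above follow green, red, amber, blue, grey, 1.257 apart. Turns endlessly both ways; light friction 0.06 N m (about 1.2 N at an arm); it stays where it is left.
- wheel_axis (a point): Top of the hub on the wheel's vertical axis, z = 104 mm.
- green_spot (a point): Centre of the top face of the green filter (25 mm glass disc, 80 mm from the wheel axis, z = 97 mm); it turns with the wheel.
- beam (a point): The beam position: the point straight under the detector's snout where the centre of the chosen filter must be, 80 mm from the wheel axis along the stage's +x, z = 97 mm. Fixed to the stage.
- lock (a joint): Lock lever angle about its upright pivot, rad: 0 home, nose fully in a V notch of the index disc; positive open (stop 0.6); starts 0.24 to 0.42. Pushed home it turns counter-clockwise from above; friction 0.08 N m, stays where left. If a filter is within about 7 degrees of the beam the nose enters the notch and draws the wheel into place; otherwise it stops on the disc's rim at about 0.15.
- lever_pivot (a point): Top of the lever's pivot pin, at x = -19, y = 92, z = 51 mm in the stage's frame.
- lever_knob (a point): Centre of the top of the red upright finger knob at the lever's free end; the knob is 19 mm across, z = 51 to 88 mm, 149 mm from the pivot. With the lever home it stands at x = -132, y = -5 mm in the stage's frame; open, it stands farther round towards +y.
- detector: Black sensor head, 91 mm long, clamped upright over the beam position, nose down; z = 107 to 198 mm. Not to be touched.
- monitor: Flat computer monitor, fixed, to the left of the stage; origin under its stand on the bench. The screen is 500 mm wide and 300 mm high, spans y = -250 to +250 mm at x = -30 mm of its own frame (+x away from the robot), z = 85 to 385 mm: keep the hand and wrist clear of its right edge when working at the lever.
- green_filter: Green glass filter disc, 25 mm across, flush in its cell of the wheel; origin at the centre of its top face. The glass is not to be touched.
- red_filter: Red glass filter disc, 25 mm across, flush in its cell of the wheel; origin at the centre of its top face. The glass is not to be touched.
- amber_filter: Amber glass filter disc, 25 mm across, flush in its cell of the wheel; origin at the centre of its top face. The glass is not to be touched.
- blue_filter: Blue glass filter disc, 25 mm across, flush in its cell of the wheel; origin at the centre of its top face. The glass is not to be touched.
- grey_filter: Grey glass filter disc, 25 mm across, flush in its cell of the wheel; origin at the centre of its top face. The glass is not to be touched.
- mouse: Bystander lying loose on the bench: blue and black computer mouse, 108 x 60 x 37 mm; origin at the centre of its underside. Leave it alone.
- screwdriver: Bystander lying loose on the bench: red-handled screwdriver, 155 mm long; origin at the centre of its underside. Leave it alone.
- tweezers: Bystander lying loose on the bench: tweezers, 122 mm long, 9 mm high; origin at the centre of its underside. Leave it alone.
- tee: Bystander lying loose on the bench: coax T adapter, 45 x 26 x 13 mm; origin at the centre of its underside. Leave it alone.
- meter: Bystander lying loose on the bench: yellow hand multimeter, 150 x 74 x 44 mm; origin at the centre of its underside. Leave it alone.
- tape: Bystander lying loose on the bench: roll of black tape, 62 mm across, 19 mm high; origin at the centre of its underside. Leave it alone.

How it is judged:
On the way:
1. the green filter is brought to the beam position (within 12 mm) (horizontal distance between green_spot and beam below 0.012 m), for 0.2 s.
At the end, for the whole second after the job is handed in: The green filter's centre is within 4 mm of the beam position, the lock lever is home (joint lock below 0.04 rad, so its nose sits in the notch), and both are at rest (horizontal distance between green_spot and beam below 0.004 m and value of joint lock below 0.04 rad and velocity of joint each of lock, wheel_turn below 0.05 rad/s and velocity of joint wheel_turn above -0.05 rad/s); the robot touches nothing.
It fails at once if filter glass touched (more than 0.5 N) (contact force between any of the arm, the fingers and green_filter above 0.5 N or contact force between any of the arm, the fingers and red_filter above 0.5 N or contact force between any of the arm, the fingers and amber_filter above 0.5 N or contact force between any of the arm, the fingers and blue_filter above 0.5 N or contact force between any of the arm, the fingers and grey_filter above 0.5 N).
It fails at once if the detector knocked (more than 2 N) (contact force between any of the fingers, the arm and detector above 2 N).
It fails at once if the stage, wheel or lever gripped or forced (more than 30 N from the fingers or arm) (contact force between any of the fingers, the arm and filter_stage above 30 N).
It fails at once if a bystander moved by more than 20 mm, or lifted (distance of any of mouse, screwdriver, tweezers, tee, meter, tape from where it was at the start of the episode above 0.02 m).
It also fails if it takes over 64 s, if anything falls off the work surface, if the arm or the gripper's body presses on something with over 40 N, if the wrist force passes 120 N, or if a joint passes its speed limit or range.

## Working session

There is one attempt and no reset: what is moved stays moved. The work goes in short steps, Python scripts to look and compute and a shell command to move; the robot and the scene stay as the last step left them, time stands still between calls to the robot, and variables do not carry over. Pictures are saved under pics/ and viewed, at most 10 in all, crops included, and the job is handed in when it is done.

```bash
mkdir -p pics; ls; python3 - <<'E'
from cell import arm, read_camera
import cv2,pickle
s=arm.get_state();print(s, arm.tip_extent)
for n in("scene","top"):
    c=read_camera(n);pickle.dump(c,open(f'pics/{n}0.pkl','wb'))
    cv2.imwrite(f'pics/{n}0.png',c['pixels'][:,:,::-1]);print(n,c['camera_matrix'],c['camera_from_world'])
E
```

```text
pics
{'time_s': 0.0, 'joints': array([-1.36501814e+00,  3.20272673e-01,  1.56566778e+00,  1.85100043e-05,
        1.25741203e+00, -2.00347074e-02]), 'dq': array([-3.33118656e-04, -1.84256640e-04,  7.13110396e-05,  1.72450832e-04,
       -1.30831916e-03,  1.06794035e-03]), 'joint_efforts': array([-7.91235125e-04, -4.15525639e+01, -2.34161818e+01, -1.81089927e-04,
        8.08860641e-03,  6.79274322e-06]), 'tool_pos': array([ 0.12869005, -0.56023589,  0.40389741]), 'eef_rot': array([-8.76938714e-04,  9.93632773e-01,  1.12663828e-01, -7.28379620e-05]), 'ft_force': array([-0.3978717 ,  0.19574216, -0.1494357 ]), 'moment': array([-0.02459425,  0.00952369, -0.023529  ]), 'gripper_force': 0.0, 'gripper_width': 0.08512622791418373} 0.1734
scene [[447.00013507   0.         278.64434567]
 [  0.         447.00013507 211.17747076]
 [  0.           0.           1.        ]] [[ 0.88355627 -0.46768686  0.0244399  -0.47001676]
 [ 0.2291891   0.47731563  0.84831724 -0.09982401]
 [-0.40841237 -0.74393467  0.52892395 -1.11471077]
 [ 0.          0.          0.          1.        ]]
top [[522.28349662   0.         275.5398514 ]
 [  0.         522.28349662 214.10161742]
 [  0.           0.           1.        ]] [[-3.42323028e-05 -9.99921819e-01 -1.25041851e-02 -1.88941319e-01]
 [ 9.95383964e-01 -1.23413232e-03  9.59647943e-02 -4.79929799e-01]
 [-9.59727235e-02 -1.24431802e-02  9.95306186e-01 -1.46557695e+00]
 [ 0.00000000e+00  0.00000000e+00  0.00000000e+00  1.00000000e+00]]
```

View pics/top0.png

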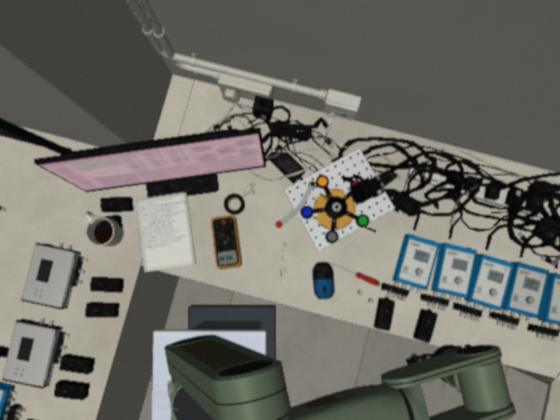

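View pics/scene0.png

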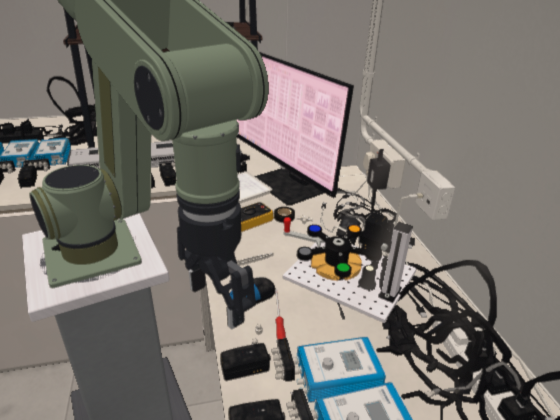

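The top view shows the wheel hub at (337,207), green at (363,220), grey (332,237), blue (307,212), amber (322,182) and red hidden under the detector at about (375,185). The lever knob is at (279,224). In the scene view the arm is clear of the stage, and the plate's long axis runs towards the column.

```bash
cat > h.py <<'E'
import numpy as np, cv2
from cell import arm, read_camera
def ray(c,u,v,z):
    K=c['camera_matrix'];T=c['camera_from_world'];R=T[:3,:3];t=T[:3,3]
    d=np.linalg.solve(K,[u,v,1.]);d=R.T@(d*[1,-1,-1]);o=-R.T@t
    return (o+d*(z-o[2])/d[2])[:2]
def proj(c,p):
    q=c['camera_from_world']@np.append(p,1);q=q[:3]*[1,-1,-1];q=c['camera_matrix']@q;return q[:2]/q[2]
def blobs(c,box,lo,hi,amin=12):
    x0,y0,x1,y1=box
    h=cv2.cvtColor(c['pixels'],cv2.COLOR_RGB2HSV)[y0:y1,x0:x1]
    n,l,s,ce=cv2.connectedComponentsWithStats(cv2.inRange(h,lo,hi),connectivity=8)
    return [(ce[i]+[x0,y0],int(s[i,4])) for i in range(1,n) if s[i,4]>=amin]
COL=dict(green=((45,120,60),(80,255,255)),blue=((112,120,80),(128,255,255)),amber=((10,150,120),(22,255,255)),knob=((0,140,90),(6,255,255)))
E
python3 - <<'E'
from h import *
import pickle
c=pickle.load(open('pics/top0.pkl','rb'));s=pickle.load(open('pics/scene0.pkl','rb'))
box=(265,140,400,255)
for k,(lo,hi) in COL.items():
    z=.088 if k=='knob' else .097
    for ce,a in blobs(c,box,lo,hi): print(k,ce.round(1),a,ray(c,*ce,z).round(4))
    for ce,a in blobs(s,(270,190,420,300),lo,hi): print('  scene',k,ce.round(1),a,ray(s,*ce,z).round(4))
# plate: bright pixels
g=cv2.cvtColor(c['pixels'],cv2.COLOR_RGB2HSV)
print(g[165,352],g[240,330],g[260,290],g[200,296])
cv2.imwrite('pics/c0.png',cv2.resize(c['pixels'][135:260,260:410,::-1],None,fx=5,fy=4.8,interpolation=cv2.INTER_CUBIC))
E
```

```text
green [362.6 220.3] 81 [ 0.4556 -0.4247]
  scene green [343.  266.9] 93 [ 0.4558 -0.4258]
blue [306.6 211.6] 83 [ 0.4794 -0.2742]
  scene blue [314.3 228. ] 63 [ 0.4783 -0.2759]
amber [322. 181.] 69 [ 0.5628 -0.3164]
amber [337.  193.1] 78 [ 0.5296 -0.3567]
amber [320.7 202. ] 104 [ 0.5052 -0.3123]
amber [349.9 204.6] 96 [ 0.4981 -0.3912]
amber [324.6 219.3] 151 [ 0.4582 -0.3224]
amber [342.7 220.9] 127 [ 0.454  -0.3713]
  scene amber [270.9 215. ] 27 [ 0.412  -0.1808]
  scene amber [353.8 228. ] 62 [ 0.5627 -0.3169]
  scene amber [323.2 266.3] 366 [ 0.4197 -0.4057]
  scene amber [353.8 263.6] 220 [ 0.4828 -0.4269]
knob [278.2 223.9] 21 [ 0.4468 -0.1973]
  scene knob [286.8 223.5] 82 [ 0.4361 -0.219 ]
[ 10   4 189] [120   7  71] [ 25  26 178] [ 70   4 194]
```

View pics/c0.png

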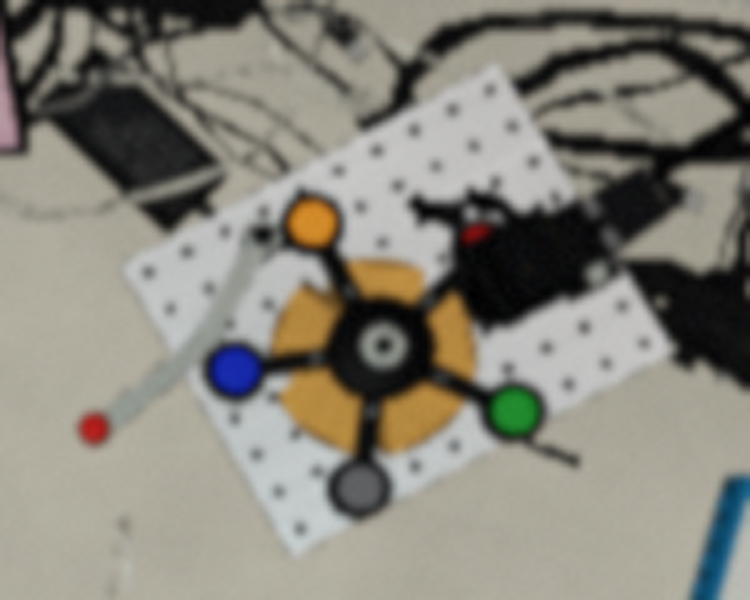

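The crop shows the plate corners at about (126,265), (497,68), (675,352) and (296,553), the knob at (94,428) and the lever pivot at about (262,235). Next I fit the wheel centre and the stage yaw.

```bash
python3 - <<'E'
from h import *
import pickle
c=pickle.load(open('pics/top0.pkl','rb'))
P=lambda x,y,z:ray(c,260+x/5,135+y/4.8,z)
# wheel: center + phase, offsets green 0, amber 144deg, blue 216
pts=np.array([[.4557,-.4252],[.5628,-.3166],[.4789,-.2750]]);off=np.radians([0,144,216])
A=[];b=[]
for p,o in zip(pts,off):
    A+=[[1,0,np.cos(o),-np.sin(o)],[0,1,np.sin(o),np.cos(o)]];b+=list(p)
x,res,*_=np.linalg.lstsq(np.array(A),np.array(b),rcond=None);W=x[:2]
print('W',W,'r',np.hypot(*x[2:]),'green deg',np.degrees(np.arctan2(x[3],x[2])),res)
cs=np.array([P(*q,.02) for q in((126,265),(497,68),(675,352),(296,553))])
e=np.diff(np.vstack([cs,cs[:1]]),axis=0);print('edges',np.hypot(*e.T),np.degrees(np.arctan2(e[:,1],e[:,0])))
m=np.array([[-95,120],[155,120],[155,-80],[-95,-80]])/1000
M,_=cv2.estimateAffinePartial2D(m,cs);yaw=np.arctan2(M[1,0],M[0,0]);print('corner origin',M[:,2],'yaw',np.degrees(yaw),np.hypot(M[0,0],M[1,0]))
R=lambda a:np.array([[np.cos(a),-np.sin(a)],[np.sin(a),np.cos(a)]])
kn=P(94,428,.088)
print('knob',kn,'stage',R(yaw).T@(kn-W))
for L in(0,.2,.3,.4,):
    k=np.array([-19,92])/1e3+R(-L)@(np.array([-113,-97])/1e3);print(L,k,W+R(yaw)@k)
pv=P(262,235,.051);print('pivot',pv,R(yaw).T@(pv-W), 'beam',W+R(yaw)@[.08,0])
np.savez('stage.npz',W=W,yaw=yaw)
E
```

```text
W [ 0.4917451  -0.35366146] r 0.07998284143956887 green deg -116.64021146498116 [2.1987461e-07]
edges [0.24473259 0.19780061 0.24700421 0.19649385] [ -60.9323787  -150.13444084  118.7688088    29.20943717]
corner origin [ 0.49080782 -0.35624615] yaw -60.839774937997525 0.9843344317024615
knob [ 0.4459653  -0.19892578] stage [-0.15743094  0.03541782]
0 [-0.132 -0.005] [ 0.42306133 -0.24082734]
0.2 [-0.14901845  0.01938318] [ 0.4360619  -0.21408501]
0.3 [-0.15561848  0.03272614] [ 0.44449789 -0.20182005]
0.4 [-0.16085347  0.04666136] [ 0.4541162  -0.19045856]
pivot [ 0.56182418 -0.29301988] [-0.01880963  0.09074512] beam [ 0.53072539 -0.42352231]
```

Measurements agree: wheel radius 80.0 mm, the pivot within 2 mm, yaw about -60.8°, lock about 0.32. Green has to turn +56° counter-clockwise. I'll push the grey arm from the blue/grey gap, which is far from the detector.

```bash
python3 -m crank '[[1,31,-13.5,0,0,0,0],[1,31,-13.5,0,0,0,0],[1,31,-13.5,0,0,0,0],[1,31,-13.5,0,0,0,0],[1,31,-13.5,0,0,0,0],[1,31,-13.5,0,0,0,0],[1,31,-13.5,0,0,0,0],[1,31,-13.5,0,0,0,0]]' && python3 -m crank '[[1,31,-13.5,0,0,0,0],[1,31,-13.5,0,0,0,0],[1,31,-13.5,0,0,0,0],[1,31,-13.5,0,0,0,0],[1,0,0,0,0,0,7],[1,0,0,0,0,0,7],[1,0,0,0,0,0,7],[1,0,0,0,0,0,7]]' && python3 -m crank '[[1,0,0,0,0,0,7],[1,0,0,0,0,0,7],[1,0,0,0,0,0,7],[1,0,0,0,0,0,7],[1,0,0,0,0,0,1.5],[1,0,0,0,0,0,0],[1,0,0,0,0,0,0],[1,0,0,0,0,0,0]]'
cat > st.py <<'E'
from h import *
s=arm.get_state();d=np.load('stage.npz');q=s['eef_rot']
from scipy.spatial.transform import Rotation as Ro
R=Ro.from_quat(q[[1,2,3,0]]).as_matrix();p=s['tool_pos']
tip=p+R[:,2]*arm.tip_extent
v=tip[:2]-d['W']
print('t',s['time_s'],'tcp',p.round(4),'tip',tip.round(4),'ext',arm.tip_extent,'tx deg',np.degrees(np.arctan2(R[1,0],R[0,0])).round(2),'tilt',R[:2,2].round(4),'r,ang',np.hypot(*v).round(4),np.degrees(np.arctan2(v[1],v[0])).round(1),'F',s['ft_force'].round(2),'w',s['gripper_width'].round(4),'j',s['joints'].round(2))
E
python3 st.py
```

```text
time_s: 0.77
tool_pos: [0.3473, -0.3983, 0.4044]
eef_rot: [-0.0, 0.994, 0.113, -0.0]
ft_force: [0.2, -0.5, 1.5]
gripper_width: 0.0004
gripper_force: 0.0
time_s: 1.43
tool_pos: [0.4553, -0.3189, 0.4041]
eef_rot: [-0.0, 0.991, -0.134, -0.001]
ft_force: [-0.1, 0.8, -0.5]
gripper_width: -0.0002
gripper_force: 0.0
time_s: 2.1
tool_pos: [0.455, -0.3192, 0.4045]
eef_rot: [-0.0, 0.925, -0.379, -0.0]
ft_force: [-0.7, 0.3, -0.4]
gripper_width: 0.0001
gripper_force: 0.0Traceback (most recent call last):
  File "st.py", line 7, in <module>
    print('t',s['time_s'],'tcp',p.round(4),'tip',tip.round(4),'ext',arm.tip_extent,'tx deg',np.degrees(np.arctan2(R[1,0],R[0,0])).round(2),'tilt',R[:2,2].round(4),'r,ang',np.hypot(*v).round(4),np.degrees(np.arctan2(v[1],v[0])).round(1),'F',s['ft_force'].round(2),'w',s['gripper_width'].round(4),'j',s['joints'].round(2))
                                                                                                                                                                                                                                                                           ^^^^^^^^^^^^^^^^^^^^^^^^
AttributeError: 'float' object has no attribute 'round'
```

```bash
sed -i "s/s\['gripper_width'\].round(4)/s['gripper_width']/" st.py; python3 -m crank '[[1,0,0,30,0,0,0],[1,0,0,30,0,0,0],[1,0,0,30,0,0,0],[1,0,0,20,0,0,0],[1,0,0,0,0,0,0],[1,0,0,0,0,0,0]]'; python3 st.py; python3 - <<'E'
from h import *
a=read_camera('wrist')['pixels'];b=read_camera('top')['pixels'][135:260,260:410]
b=cv2.resize(b,(400,333),interpolation=cv2.INTER_CUBIC);a=cv2.resize(a,(400,300));o=np.zeros((333,800,3),np.uint8);o[:300,:400]=a;o[:,400:]=b
cv2.imwrite('pics/w1.png',o[:,:,::-1])
E
```

```text
time_s: 2.6
tool_pos: [0.455, -0.3192, 0.2942]
eef_rot: [-0.0, 0.925, -0.379, -0.001]
ft_force: [-0.2, 0.7, 0.1]
gripper_width: 0.0003
gripper_force: 0.0
t 2.6 tcp [ 0.455  -0.3192  0.2942] tip [ 0.4547 -0.319   0.1208] ext 0.1734 tx deg -44.54 tilt [-0.0016  0.0011] r,ang 0.0507 136.9 F [-0.24  0.71  0.13] w 0.0003485805973579074 j [-0.63  0.38  1.77 -0.    0.99  1.72]
```

View pics/w1.png

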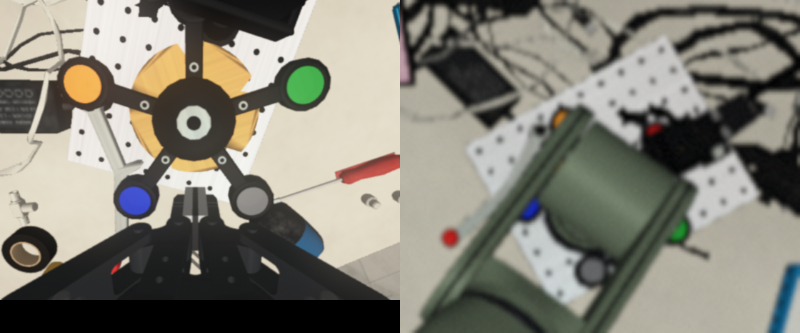

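Left half (wrist view): the shut fingertip at (195,205) stands midway between blue (134,200) and grey (251,198). It is in line with the hub at (193,123), and green is at (301,83). I'll lower it and start the arc.

```bash
python3 -m crank '[[1,0,0,20,0,0,0],[1,0,0,20,0,0,0],[1,0,0,10,0,0,0],[1,0,0,0,0,0,0]]' && python3 -m crank '[[1,0.1,2.6,0,0,0,-3],[1,0.1,2.6,0,0,0,-3],[1,0.1,2.6,0,0,0,-3],[1,0.1,2.6,0,0,0,-3],[1,0.1,2.6,0,0,0,-3],[1,0.1,2.6,0,0,0,-3],[1,0.1,2.6,0,0,0,-3],[1,0.1,2.6,0,0,0,-3]]' && python3 -m crank '[[1,0.1,2.6,0,0,0,-3],[1,0.1,2.6,0,0,0,-3],[1,0.1,2.6,0,0,0,-3],[1,0.1,2.6,0,0,0,-3],[1,0.1,2.6,0,0,0,-3],[1,0.1,2.6,0,0,0,-3],[1,0,0,0,0,0,0]]'
cat > wh.py <<'E'
from h import *
import sys
d=np.load('stage.npz');W,yaw=d['W'],d['yaw']
c=read_camera('wrist');cv2.imwrite(sys.argv[1],c['pixels'][:,:,::-1])
for k,o in(('green',0),('amber',144),('blue',216)):
    for ce,a in blobs(c,(0,0,560,420),*COL[k],amin=300):
        p=ray(c,*ce,.097);v=p-W;r=np.hypot(*v)
        if .06<r<.1: print(k,ce.round(),a,'r',r.round(4),'wheel deg',((np.degrees(np.arctan2(v[1],v[0])-yaw)-o+180)%360-180).round(1))
E
python3 wh.py pics/w2.png; python3 st.py
```

```text
time_s: 3.03
tool_pos: [0.4548, -0.3191, 0.244]
eef_rot: [-0.0, 0.925, -0.379, -0.001]
ft_force: [-0.8, -0.3, -0.5]
gripper_width: 0.0001
gripper_force: 0.0
time_s: 3.7
tool_pos: [0.4447, -0.337, 0.2465]
eef_rot: [0.0, 0.984, -0.177, 0.001]
ft_force: [0.9, 1.4, 0.4]
gripper_width: 0.0001
gripper_force: 0.8
time_s: 4.28
tool_pos: [0.4417, -0.3526, 0.2465]
eef_rot: [0.001, 1.0, -0.022, 0.001]
ft_force: [-0.0, 0.7, 0.3]
gripper_width: -0.0002
gripper_force: 0.2
green [472. 170.] 1343 r 0.0742 wheel deg -25.6
amber [56. 94.] 4684 r 0.0794 wheel deg -20.9
blue [136. 321.] 1963 r 0.0791 wheel deg -23.0
t 4.3333 tcp [ 0.4416 -0.3525  0.2463] tip [ 0.442  -0.3528  0.0729] ext 0.1734 tx deg -2.63 tilt [ 0.0022 -0.002 ] r,ang 0.0497 179.1 F [-0.59  0.61  0.38] w 2.9309699841211048e-05 j [-0.69  0.45  1.8  -0.    0.89  0.92]
```

```bash
python3 -m crank '[[1,0.1,2.6,0,0,0,-3],[1,0.1,2.6,0,0,0,-3],[1,0.1,2.6,0,0,0,-3],[1,0.1,2.6,0,0,0,-3],[1,0.1,2.6,0,0,0,-3],[1,0.1,2.6,0,0,0,-3],[1,0.1,1.7,0,0,0,-2],[1,0,0,0,0,0,0]]'
python3 wh.py pics/w3.png; python3 st.py
```

```text
time_s: 5.0
tool_pos: [0.4439, -0.3693, 0.2457]
eef_rot: [0.001, 0.989, 0.151, 0.0]
ft_force: [0.2, 1.1, -0.2]
gripper_width: 0.0002
gripper_force: 0.3
amber [55. 88.] 4824 r 0.0798 wheel deg -1.9
blue [134. 320.] 2131 r 0.0794 wheel deg -3.7
t 5.05 tcp [ 0.4439 -0.3693  0.2455] tip [ 0.444  -0.3694  0.0721] ext 0.1734 tx deg 17.34 tilt [ 0.0009 -0.001 ] r,ang 0.0503 -161.7 F [-0.02  0.29  0.17] w 9.060738914736706e-05 j [-0.71  0.47  1.77 -0.    0.9   0.55]
```

View pics/w3.png

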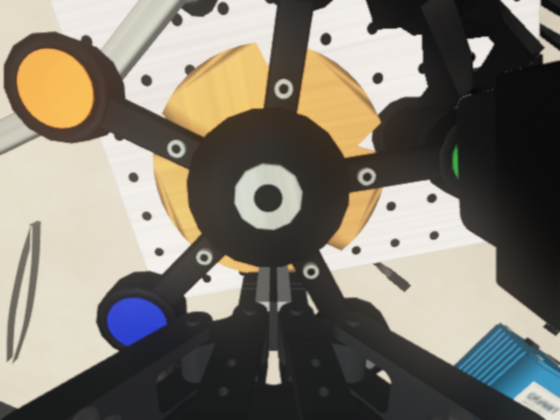

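Wrist view: the fingertip at (270,290) presses on the grey arm, green is sliding under the detector at (455,160), and blue is at (135,320), partly covered. The wheel is at about -3°, so I'll push the last bit, back off and rise.

```bash
python3 -m crank '[[1,0.1,1.3,0,0,0,-1.5],[1,0.1,1.3,0,0,0,-1.5],[1,0,0,0,0,0,0],[1,0,-3,0,0,0,0],[1,0,-3,0,0,0,0],[1,0,0,0,0,0,0],[1,0,0,-20,0,0,0],[1,0,0,-30,0,0,0]]'; python3 -m crank '[[1,0,0,-20,0,0,0],[1,0,0,0,0,0,0]]'
python3 wh.py pics/w4.png; python3 st.py; python3 - <<'E'
from h import *
import pickle
c=pickle.load(open('pics/top0.pkl','rb'))
print(ray(c,265,165,.085),ray(c,262,130,.385))
E
```

```text
time_s: 5.72
tool_pos: [0.4418, -0.3651, 0.2925]
eef_rot: [-0.003, 0.984, 0.177, -0.002]
ft_force: [0.6, 0.2, 0.4]
gripper_width: -0.0001
gripper_force: 0.0
time_s: 5.88
tool_pos: [0.4436, -0.3666, 0.3193]
eef_rot: [0.004, 0.984, 0.177, 0.003]
ft_force: [0.6, -0.8, -0.3]
gripper_width: 0.0005
gripper_force: 0.0
amber [147.  98.] 1749 r 0.0801 wheel deg 0.9
blue [187. 253.] 1168 r 0.0803 wheel deg 0.1
t 5.9333 tcp [ 0.443  -0.3662  0.3171] tip [ 0.4438 -0.3669  0.1437] ext 0.1734 tx deg 20.42 tilt [ 0.0042 -0.0038] r,ang 0.0498 -164.6 F [-0.55 -0.08 -0.24] w 0.00010735167641309712 j [-0.71  0.39  1.7  -0.    1.05  0.5 ]
[ 0.60952906 -0.16102901] [ 0.62937616 -0.1642168 ]
```

The wheel is within 1° of the beam. Now I move behind the knob; the monitor edge, at x ≥ 0.61, is well clear.

```bash
python3 -m crank '[[1,15.9,-29.3,0,0,0,0],[1,15.9,-29.3,0,0,0,0],[1,15.9,-29.3,0,0,0,0],[1,15.9,-29.3,0,0,0,0],[1,15.9,-29.3,0,0,0,0],[1,15.9,-29.3,0,0,0,0],[1,0,0,0,0,0,7],[1,0,0,0,0,0,7]]' && python3 -m crank '[[1,0,0,0,0,0,7],[1,0,0,0,0,0,7],[1,0,0,0,0,0,7],[1,0,0,0,0,0,7],[1,0,0,0,0,0,7],[1,0,0,0,0,0,1],[1,0,0,0,0,0,0],[1,0,0,0,0,0,0]]'
python3 st.py; python3 - <<'E'
from h import *
c=read_camera('wrist');cv2.imwrite('pics/w5.png',c['pixels'][:,:,::-1])
for n,z in(('wrist',.088),('top',.088)):
    c=read_camera(n)
    for ce,a in blobs(c,(0,0,560,420) if n=='wrist' else (265,200,300,245),*COL['knob'],amin=12): print(n,ce.round(),a,ray(c,*ce,z).round(4))
E
```

```text
time_s: 6.6
tool_pos: [0.4702, -0.1657, 0.3134]
eef_rot: [-0.001, 0.998, 0.055, -0.001]
ft_force: [-0.5, -0.1, -0.0]
gripper_width: 0.0001
gripper_force: 0.0
time_s: 7.27
tool_pos: [0.4704, -0.1677, 0.3141]
eef_rot: [-0.0, 0.967, -0.254, -0.001]
ft_force: [-0.3, 0.6, -0.6]
gripper_width: -0.0001
gripper_force: 0.0
t 7.2667 tcp [ 0.4704 -0.1677  0.3141] tip [ 0.4702 -0.1677  0.1407] ext 0.1734 tx deg -29.43 tilt [-0.0012  0.0003] r,ang 0.1872 96.6 F [-0.26  0.59 -0.63] w -0.000100389986412748 j [-0.37  0.28  1.87 -0.    0.99  1.72]
wrist [330. 244.] 397 [ 0.449  -0.1977]
wrist [154. 296.] 92 [ 0.474 -0.077]
```

View pics/w5.png

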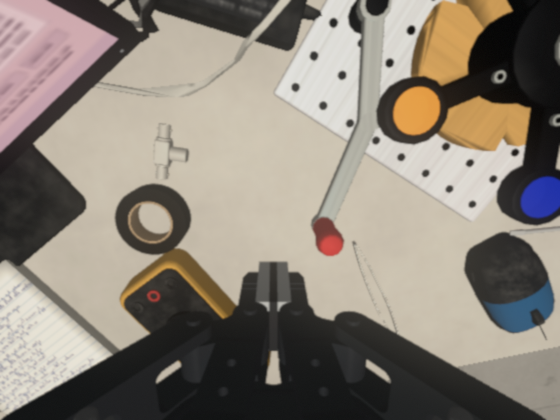

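Wrist view: the knob at (330,244) is right ahead of the shut fingertip at (273,275), and tape, tee and meter are behind it and lower. I'll lower the tip to z ≈ 63 mm and push along tool +y.

```bash
python3 -m crank '[[1,-5,0,20,0,0,0],[1,0,0,29,0,0,0],[1,0,0,29,0,0,0],[1,0,0,0,0,0,0],[1,0,5,0,0,0,0],[1,0,5,0,0,0,0],[1,0,0,0,0,0,0]]' && python3 -m crank '[[1,0,4,0,0,0,0],[1,0,4,0,0,0,0],[1,0,4,0,0,0,0],[1,0,4,0,0,0,0],[1,0,4,0,0,0,0],[1,0,4,0,0,0,0],[1,0,4,0,0,0,0],[1,0,0,0,0,0,0]]' && python3 -m crank '[[1,0,3,0,0,0,0],[1,0,3,0,0,0,0],[1,0,3,0,0,0,0],[1,0,3,0,0,0,0],[1,0,3,0,0,0,0],[1,0,0,0,0,0,0]]'
python3 st.py; cat > lk.py <<'E'
from h import *
d=np.load('stage.npz');W,yaw=d['W'],d['yaw'];M=np.array([[np.cos(yaw),-np.sin(yaw)],[np.sin(yaw),np.cos(yaw)]])
for n in('top','wrist'):
    c=read_camera(n)
    for ce,a in blobs(c,(0,0,560,420),*COL['knob']):
        k=M.T@(ray(c,*ce,.088)-W)
        if abs(np.hypot(k[0]+.019,k[1]-.092)-.149)<.02 and k[0]<-.1: print(n,ce.round(),a,k.round(4),'lock',round(np.arctan2(-97,-113)-np.arctan2(k[1]-.092,k[0]+.019),3))
E
python3 lk.py
```

```text
time_s: 8.0
tool_pos: [0.4616, -0.1751, 0.2384]
eef_rot: [0.0, 0.967, -0.255, 0.002]
ft_force: [-0.1, -0.2, -0.4]
gripper_width: 0.0003
gripper_force: 0.0
time_s: 8.67
tool_pos: [0.4471, -0.199, 0.2367]
eef_rot: [0.0, 0.967, -0.255, -0.0]
ft_force: [-0.2, 0.2, -0.1]
gripper_width: -0.0
gripper_force: 0.0
time_s: 9.17
tool_pos: [0.4399, -0.2119, 0.2367]
eef_rot: [0.0, 0.967, -0.255, 0.0]
ft_force: [0.2, -0.0, -0.7]
gripper_width: -0.0
gripper_force: 0.0
t 9.1667 tcp [ 0.4399 -0.2119  0.2367] tip [ 0.4399 -0.212   0.0633] ext 0.1734 tx deg -29.58 tilt [ 0.     -0.0004] r,ang 0.1508 110.1 F [ 0.21 -0.03 -0.71] w -4.298603480815351e-05 j [-0.47  0.36  1.99 -0.    0.79  1.61]
wrist [324. 293.] 1606 [-0.1317  0.0102] lock 0.082
```

```bash
python3 -m crank '[[1,0,2,0,0,0,0],[1,0,2,0,0,0,0],[1,0,2,0,0,0,0],[1,0,2,0,0,0,0],[1,0,0,0,0,0,0]]' && python3 lk.py && python3 -m crank '[[1,0,2,0,0,0,0],[1,0,2,0,0,0,0],[1,0,0,0,0,0,0]]' && python3 lk.py; python3 st.py
```

```text
time_s: 9.68
tool_pos: [0.4361, -0.2187, 0.2368]
eef_rot: [0.0, 0.967, -0.255, 0.0]
ft_force: [0.2, 0.2, -0.2]
gripper_width: -0.0001
gripper_force: 0.1
wrist [324. 293.] 1629 [-0.1278  0.0034] lock 0.026
time_s: 10.03
tool_pos: [0.4341, -0.2221, 0.2367]
eef_rot: [0.0, 0.967, -0.255, 0.0]
ft_force: [1.3, 0.7, 0.0]
gripper_width: 0.0002
gripper_force: 0.3
wrist [324. 292.] 1696 [-0.1254  0.0005] lock -0.001
t 10.1333 tcp [ 0.4341 -0.222   0.2367] tip [ 0.4341 -0.222   0.0633] ext 0.1734 tx deg -29.57 tilt [-0.0001 -0.0002] r,ang 0.1437 113.7 F [ 0.57 -0.24  0.79] w -8.786020571479968e-05 j [-0.5   0.36  1.99 -0.    0.79  1.59]
```

The wrist force hasn't risen yet, so I'll press on in small steps until there is firm resistance.

```bash
for i in 1 2; do python3 -m crank '[[1,0,1,0,0,0,0],[1,0,1,0,0,0,0],[1,0,0,0,0,0,0]]' | grep -E 'pos|ft_'; done; python3 lk.py; python3 wh.py pics/w6.png
```

```text
tool_pos: [0.4334, -0.2235, 0.2367]
ft_force: [2.0, 3.2, -1.0]
tool_pos: [0.4328, -0.2245, 0.2368]
ft_force: [5.3, 7.9, -0.2]
wrist [323. 291.] 1714 [-0.1239 -0.0008] lock -0.015
amber [304.  93.] 5447 r 0.0803 wheel deg 0.3
blue [525. 238.] 3713 r 0.0802 wheel deg -1.0
```

There is a firm stop at about 9.5 N, so the lever is home. I'll back off, rise and check.

```bash
python3 -m crank '[[1,0,-6,0,0,0,0],[1,0,-12,0,0,0,0],[1,0,-12,0,0,0,0],[1,0,0,-30,0,0,0],[1,0,0,-40,0,0,0],[1,0,0,-40,0,0,0],[1,-20,0,-20,0,0,0],[1,0,0,0,0,0,0]]'; python3 -m crank '[[1,-30,0,0,0,0,0],[1,-30,0,0,0,0,0],[1,-30,0,0,0,0,0],[1,-30,0,0,0,0,0],[1,0,0,0,0,0,0],[1,0,0,0,0,0,0]]'; python3 lk.py; python3 wh.py pics/w7.png; python3 - <<'E'
from h import *
c=read_camera('top');cv2.imwrite('pics/t8.png',cv2.resize(c['pixels'][135:260,260:410,::-1],None,fx=5,fy=4.8,interpolation=cv2.INTER_CUBIC))
d=np.load('stage.npz')
for k,o in(('blue',216),('amber',144)):
    for ce,a in blobs(c,(265,140,400,255),*COL[k]):
        v=ray(c,*ce,.097)-d['W']
        if abs(np.hypot(*v)-.08)<.004: print(k,((np.degrees(np.arctan2(v[1],v[0])-d['yaw'])-o+180)%360-180).round(2))
E
```

```text
time_s: 11.45
tool_pos: [0.429, -0.1882, 0.3713]
eef_rot: [0.001, 0.967, -0.255, 0.004]
ft_force: [-0.1, 0.2, -0.3]
gripper_width: 0.0001
gripper_force: 0.0
time_s: 11.95
tool_pos: [0.3243, -0.1294, 0.3661]
eef_rot: [0.0, 0.967, -0.255, -0.0]
ft_force: [0.9, -0.5, 0.2]
gripper_width: -0.0002
gripper_force: 0.0
top [295. 233.] 22 [-0.1312 -0.0071] lock -0.014
wrist [345.  20.] 731 [-0.1358 -0.0065] lock 0.009
blue -0.46
amber -0.13
```

View pics/t8.png

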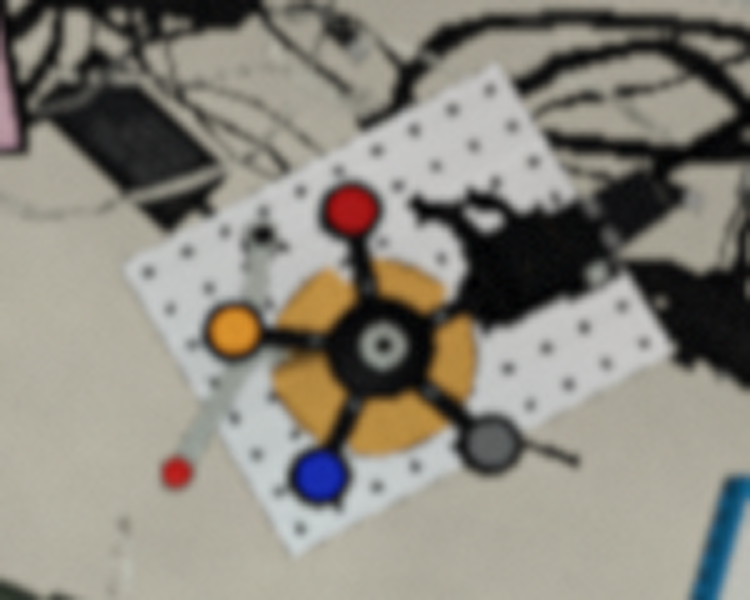

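The top view shows green under the detector, with red at (352,210), amber at (233,330), blue at (320,475) and grey at (490,444). The knob is at its home place (176,473), the lever reads about 0 rad, the wheel is within 0.5°, and the hand is clear.

```bash
python3 -c "
from cell import arm
print(arm.sign_off())"
```

```text
the job is handed in; nothing more can be done
None
```

The job is handed in: by my last camera check green was within about 0.5° of the beam, the lever was home within about 0.015 rad, and the hand was clear; no verdict came back.

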